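Unpile the cuvette cases into their colour trays

TASK

Four cuvette cases have been left piled crosswise on the lab bench: take the pile apart and lay each case in the tray whose floor has the colour of its lid, flat on the tray's floor, fully inside the rim and lid upwards. The cases hold glass cells, so set them down gently and never drop one, and leave the beaker and the jar standing where they are.

Things in the scene. Friction and masses are not known exactly. Their poses are not given: they have to be found in the camera images.
- case_red: Loose closed flat box, hard plastic: red lid with white label, black base; 110 mm long (x), 36 wide (y), 30 high (z), about 0.12 kg. Origin: centre of its underside, z up. Starts in the lower layer of the pile (two cases side by side on a fixed grey mat 3 mm thick, two across them on top; each pair about 70 mm centre to centre, so about 34 mm clear between them).
- case_yellow: Loose closed flat box, hard plastic: yellow lid with white label, black base; 110 mm long (x), 36 wide (y), 30 high (z), about 0.12 kg. Origin: centre of its underside, z up. Starts in the lower layer of the pile (two cases side by side on a fixed grey mat 3 mm thick, two across them on top; each pair about 70 mm centre to centre, so about 34 mm clear between them).
- case_blue: Loose closed flat box, hard plastic: blue lid with white label, black base; 110 mm long (x), 36 wide (y), 30 high (z), about 0.12 kg. Origin: centre of its underside, z up. Starts in the upper layer of the pile (two cases side by side on a fixed grey mat 3 mm thick, two across them on top; each pair about 70 mm centre to centre, so about 34 mm clear between them).
- case_green: Loose closed flat box, hard plastic: green lid with white label, black base; 110 mm long (x), 36 wide (y), 30 high (z), about 0.12 kg. Origin: centre of its underside, z up. Starts in the upper layer of the pile (two cases side by side on a fixed grey mat 3 mm thick, two across them on top; each pair about 70 mm centre to centre, so about 34 mm clear between them).
- tray_red: Shallow tray with a red floor and a white rim, fixed to the bench: 142 long (its x) by 68 wide (its y) outside, 134 by 60 inside, floor 3 thick, rim 10 high above the bench and 4 thick. Origin: centre of its underside, on the bench; z up.
- tray_yellow: Shallow tray with a yellow floor and a white rim, fixed to the bench: 142 long (its x) by 68 wide (its y) outside, 134 by 60 inside, floor 3 thick, rim 10 high above the bench and 4 thick. Origin: centre of its underside, on the bench; z up.
- tray_blue: Shallow tray with a blue floor and a white rim, fixed to the bench: 142 long (its x) by 68 wide (its y) outside, 134 by 60 inside, floor 3 thick, rim 10 high above the bench and 4 thick. Origin: centre of its underside, on the bench; z up.
- tray_green: Shallow tray with a green floor and a white rim, fixed to the bench: 142 long (its x) by 68 wide (its y) outside, 134 by 60 inside, floor 3 thick, rim 10 high above the bench and 4 thick. Origin: centre of its underside, on the bench; z up.
- beaker: Bystander: empty clear glass beaker, open at the top, diameter 68, 85 high, loose on the bench. Origin: centre of its underside.
- jar: Bystander: amber glass jar with a white cap and a paper label, diameter 60, about 85 high, loose on the bench. Origin: centre of its underside.

How it is judged:
By the outcome, as a careful person would: the job done as asked, in the order asked, and still so for the second after the job is handed in, with the robot touching nothing.
It also fails if it takes over 106 s, if anything falls off the work surface, if the arm or the gripper's body presses on something with over 40 N, if the wrist force passes 120 N, or if a joint passes its speed limit or range.

ROBOT

A 6-joint arm with a two-finger parallel gripper is mounted at the origin on the work surface. World frame = base frame: x ahead of the robot, y to its left, z up, the work surface at z = 0. Lengths are in m, angles in rad, forces in N, time in s.
With the tool pointing down it reaches from about 0.25 to 0.775 m from the base axis. Payload 4 kg.
Tool frame: the origin (TCP) lies on the centre line of the jaws, within the pads' length; the fingertips stand 22 mm ahead of it and the grasp point (between the pads) lies 3 mm ahead of it (env.tip_extent is the distance from the TCP to the fingertips, in m); z points along the fingers, y is the line along which they close (so a half turn about z gives the same grasp; the last joint's range is limited). The gripper opens to 85 mm and grips with 20 to 120 N. Pads are 22 mm wide; open, the fingers measure 114 mm over their backs; the gripper's body (76 mm by 85 mm) begins 54 mm behind the grasp point. The pads swing forward as they close: fully open they stand 13 mm farther back than shut.
Start: joints at [1.039, 0.087, 1.371, -0, 1.684, -0.103], TCP at [0.229, 0.5, 0.253] pointing down, gripper open.
Joint ranges: [-3.1, 3.1], [-0.76, 2.03], [0.27, 2.55], [-1.08, 4.22], [0.17, 2.65], [-2.57, 2.57]. Speed limits (rad/s): [2.79, 2.79, 3.14, 3.14, 3.14, 3.14].

INTERFACE

Orientations are given as a rotation vector (axis times angle).
In Python, from station import env, grab_frame, camera_params, boxes_of, tip_of gives the robot as it stands.
- The arm moves only by the tool carry_out, never from a script. Its argument "series" is a list of rows, each an object with "delta_pos": the shift along the tool's x, y, z in units of 0.5 m (1.0 is 0.5 m), a list of three; "rotation": the turn, a rotation vector about the tool's x, y, z in units of 2 pi rad (1.0 is 2 pi rad), a list of three. In form: [{"delta_pos": [tx, ty, tz], "rotation": [ax, ay, az]}, ...]. A call has exactly 5 rows; each row is the pose to reach, as a shift and turn from the pose commanded when the call began, along the tool's axes at that moment, turning the shorter way round; what a row does not reach only later rows make up. A row lasts 1/12 s, in which the tool goes at most 41.7 mm and 7.16 degrees, less where a joint would pass 70% of its speed; a pose out of reach is approached as far as the arm can. A call with a number of a shift or a turn outside -1 to 1 is refused whole. A call with a gripper value outside its range is refused whole. "claw" is the opening, from 0 (shut) to 1 (fully open), set as the call begins (left out, the last holds). The fingers move at their own pace and stop on an object; the grip force is fixed at half the most. Time passes only in rows, so rows that repeat a pose let the fingers close, or fill a call up. It gives the time, the measured TCP pose, the force, the opening and the grip force at its end, in the units of the state.
- env.read_state(): the state, without advancing time (a new reading comes with each control period).
- grab_frame(name): name is "scene" or "top" or "wrist"; returns the picture (384x512x3 uint8, red, green, blue); there is no depth.
- camera_params(name): a dict with "vfov" (degrees; the focal length in pixels is half the picture's height over the tangent of half this angle, whatever the lens; pixels are square), "cx", "cy" (the principal point, pixels), "pose" (4x4, takes a point from camera to world coordinates). Camera axes: x right, y up, looking along -z (the intrinsics and any distortion apply to the point x, -y, -z); pixel columns grow to the right and rows downward; lengths in m; the calibration is good to about 2 mm. A picture is of the moment at which its call begins: read the wrist's pose just before it. camera_params takes no time and is no camera call; for the wrist camera it gives the pose at the moment of the call.
- env.job_done(): hands the job in; it is judged then, once.
Trained networks look in the newest picture that a camera, given by its name, has taken for a name from the list of things; names that differ only in an ending like _2 or _b are one class to them, and where a whole thing is asked for, a point or a joint stands for the part that bears it (a point fixed in the world has none). Each returns a list of dicts, best first, with "score" (0 to 1); they miss things now and then, are a little off and sometimes report something else, mostly with a low value. They report only what shows in the picture. A call takes as long as a camera call.
- boxes_of(query, camera): "rect" ([left, top, right, bottom] in pixels, round what is visible of it).
- tip_of(query, camera): "at" ([column, row] in pixels: a listed point, or the origin of a listed thing).
The state is a dict: "t": time; "qpos": joint angles; "joint_velocities": joint speeds; "joint_efforts": joint torques, N m; "tcp_pos": TCP position; "tool_rot": TCP orientation; "contact_force": force on the tool from outside, world axes, zero at the start; "wrist_torque": the same for the moment, N m; "grip_width": finger opening in m; "gripper_force": force on a finger pad.
Only numpy, scipy, OpenCV 4.12 (cv2) and the standard library are available. Lean on these libraries where they do the work, as an engineer would, in place of code of your own. Each camera call takes 0.05 s, during which the arm holds its last target. There are 200 camera calls.

## Working session

There is one attempt and no reset: what is moved stays moved. The work goes in short steps, Python scripts to look and compute and a tool call to move; the robot and the scene stay as the last step left them, time stands still between calls to the robot, and variables do not carry over. Pictures are saved under pics/ and viewed, at most 14 in all, crops included, and the job is handed in when it is done.

Besides the shell and the picture viewer there is one more tool, called after "Request:" as name([rows], argument=value, ...), one row to a line, values as JSON. carry_out: Moves the arm, as the interface text tells. Its arguments: {"type":"object","properties":{"series":{"type":"array","items":{"type":"object","properties":{"delta_pos":{"type":"array","items":{"type":"number","minimum":-1,"maximum":1}},"rotation":{"type":"array","items":{"type":"number","minimum":-1,"maximum":1}}}}},"claw":{"type":"number"}},"required":["series"]}

```bash
mkdir -p pics; ls
python3 - <<'E'
from station import *
import cv2,numpy as np
for c in("top","scene"):
    im=grab_frame(c); cv2.imwrite(f"pics/{c}0.png",im[:,:,::-1])
    p=camera_params(c); print(c,p)
    for n in["case_red","case_yellow","case_blue","case_green","tray_red","tray_yellow","tray_blue","tray_green","beaker","jar"]:
        t=tip_of(n,c)[:2]; b=boxes_of(n,c)[:1]
        print(n,[(np.round(x["at"]),round(x["score"],2)) for x in t],[(np.round(x["rect"]),round(x["score"],2)) for x in b])
s=env.read_state(); print(s,env.tip_extent)
E
```

```text
pics
top {'vfov': 53.43214942297421, 'cx': 256.617125584326, 'cy': 188.1339507373597, 'pose': array([[ 0.02871853,  0.99537486, -0.09167403,  0.40553071],
       [-0.99954568,  0.02943562,  0.00647944,  0.03123336],
       [ 0.00914796,  0.0914463 ,  0.99576799,  1.08352769],
       [ 0.        ,  0.        ,  0.        ,  1.        ]])}
case_red [(array([169., 240.]), 0.74), (array([266., 190.]), 0.56)] []
case_yellow [(array([291., 198.]), 0.53), (array([365., 241.]), 0.24)] [(array([281., 188., 299., 200.]), 0.72)]
case_blue [(array([283., 178.]), 0.57)] [(array([264., 172., 306., 187.]), 0.65)]
case_green [(array([278., 203.]), 0.82)] [(array([255., 195., 300., 215.]), 0.83)]
tray_red [(array([385., 179.]), 0.95), (array([363., 241.]), 0.49)] [(array([361., 163., 412., 200.]), 0.91)]
tray_yellow [(array([219., 134.]), 0.64), (array([276., 201.]), 0.51)] [(array([193., 110., 247., 154.]), 0.63)]
tray_blue [(array([139., 175.]), 0.81)] [(array([110., 156., 171., 196.]), 0.81)]
tray_green [(array([309., 142.]), 0.55)] [(array([283., 126., 338., 161.]), 0.95)]
beaker [(array([365., 2
[... 1377 characters left out ...]
t': 2.1, 'qpos': array([ 1.03890331e+00,  8.72106714e-02,  1.37070062e+00, -9.29635546e-07,
        1.68362855e+00, -1.03078054e-01]), 'joint_velocities': array([-0.00081276, -0.00030646,  0.00040292, -0.00050137, -0.00025032,
       -0.00069996]), 'joint_efforts': array([-1.22416561e-03, -3.51723719e+01, -3.13442516e+01, -2.78559482e-04,
        6.85839459e-04,  2.69925863e-05]), 'tcp_pos': array([0.22868302, 0.50021093, 0.25333472]), 'tool_rot': array([6.68428463e-01, 3.06964146e+00, 7.83589062e-05]), 'contact_force': array([ 0.87836044,  0.09957562, -0.063569  ]), 'wrist_torque': array([-0.0180863 , -0.02143981,  0.06684094]), 'gripper_force': 0.0, 'grip_width': 0.08557935989333094} 0.022
```

View pics/top0.png

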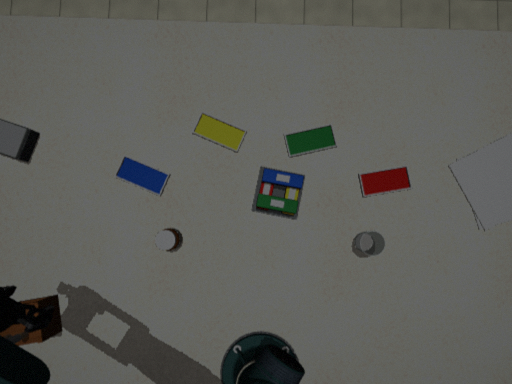

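View pics/scene0.png

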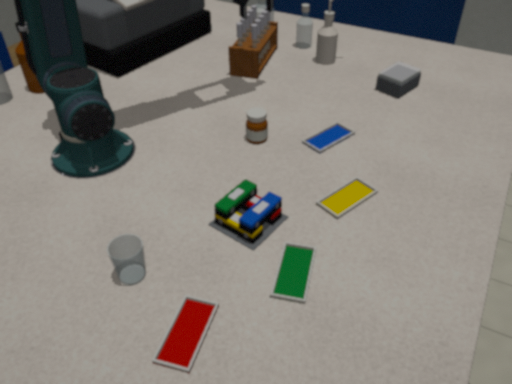

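The top view shows the pile at about (280,193), with blue at (283,178) and green at (278,203) on the upper layer. The trays are blue (143,176), yellow (219,132), green (310,141) and red (385,181), the jar is at (169,240) and the beaker at (366,243). The scene view agrees with this. Next I'll measure by colour.

```bash
cat > h.py <<'E'
from station import *
import cv2,numpy as np
H={"red":[(0,8),(170,180)],"yellow":[(22,35)],"green":[(45,85)],"blue":[(100,125)]}
def mask(im,c):
    h=cv2.cvtColor(im,cv2.COLOR_RGB2HSV); m=0
    for a,b in H[c]: m=m|cv2.inRange(h,(a,110,50),(b,255,255))
    return m
def world(cam,px,z,p=None):
    p=p or camera_params(cam); f=192/np.tan(np.radians(p["vfov"]/2)); px=np.asarray(px,float)
    d=np.c_[(px[:,0]-p["cx"])/f,-(px[:,1]-p["cy"])/f,-np.ones(len(px))]@p["pose"][:3,:3].T
    o=p["pose"][:3,3]; return (o+d*((z-o[2])/d[:,2])[:,None])[:,:2]
def blobs(cam,im,c,z,amin=60,roi=None,p=None,k=9):
    m=mask(im,c)
    if roi is not None: q=np.zeros_like(m); l,t,r,b=roi; q[t:b,l:r]=m[t:b,l:r]; m=q
    m=cv2.morphologyEx(m,cv2.MORPH_CLOSE,np.ones((k,k)))
    out=[]
    for ct in cv2.findContours(m,cv2.RETR_EXTERNAL,cv2.CHAIN_APPROX_NONE)[0]:
        if cv2.contourArea(ct)<amin: continue
        w=world(cam,ct[:,0],z,p)*1000
        (x,y),(a,b),th=cv2.minAreaRect(w.astype(np.float32))
        if a<b: a,b,th=b,a,th+90
        out.append((np.round(ct[:,0].mean(0)).tolist(),[round(v,1) for v in(x,y,a,b,(th+90)%180-90)]))
    return out
def move(x,y,z,axis=None):
    """rows' numbers for TCP target (m) with the case long axis at angle `axis` deg (closing across it)"""
    from scipy.spatial.transform import Rotation as R
    s=env.read_state(); M=R.from_rotvec(s["tool_rot"]).as_matrix()
    d=M.T@(np.array([x,y,z])-s["tcp_pos"])/0.5; r=0
    if axis is not None:
        yd=np.radians(axis+90); cur=np.arctan2(M[1,1],M[0,1]); q1=np.arctan2(y,x)
        yd=q1+(yd-q1+np.pi/2)%np.pi-np.pi/2
        r=-(((yd-cur)+np.pi)%(2*np.pi)-np.pi)/(2*np.pi)
    print("d",np.round(d,4),"rz",round(r,4),"tcp",np.round(s["tcp_pos"],4),"tilt z",np.round(M[:,2],3),"t",s["t"]); return d,r
E
python3 - <<'E'
from h import *
im=grab_frame("top"); s=grab_frame("scene")
for c in H:
    print(c,"top z3",blobs("top",im,c,.003,k=3)); print("   scene z3",blobs("scene",s,c,.003,k=3))
for c in("blue","green"): print(c,"lid",blobs("top",im,c,.063,roi=(245,160,315,225)),blobs("scene",s,c,.063,roi=(205,170,295,250)))
E
```

```text
red top z3 [([385.0, 181.0], [537.7, -341.6, 132.0, 58.5, -78.6])]
   scene z3 [([186.0, 333.0], [534.6, -338.9, 129.7, 56.5, -78.6])]
yellow top z3 [([219.0, 131.0], [666.2, 136.9, 133.0, 58.2, 68.2])]
   scene z3 [([239.0, 226.0], [478.9, -53.6, 114.9, 44.9, -9.0]), ([347.0, 196.0], [663.4, 140.6, 128.6, 55.2, 68.5])]
green top z3 [([277.0, 203.0], [464.3, -34.2, 113.1, 34.9, 81.0]), ([310.0, 140.0], [649.2, -125.8, 130.3, 56.3, -75.5])]
   scene z3 [([294.0, 272.0], [647.0, -123.3, 124.5, 55.3, -75.7]), ([236.0, 196.0], [428.3, 19.6, 118.4, 39.5, 80.5])]
blue top z3 [([282.0, 178.0], [536.6, -48.7, 115.7, 37.8, 80.7]), ([142.0, 175.0], [532.8, 351.9, 132.0, 58.6, 68.8])]
   scene z3 [([260.0, 210.0], [500.7, 4.6, 122.6, 47.2, 80.8]), ([328.0, 136.0], [530.6, 356.0, 123.3, 51.0, 68.7]), ([3.0, 52.0], [-744.4, 326.2, 359.4, 36.4, -33.4]), ([443.0, 36.0], [670.0, 1223.1, 143.9, 72.5, -80.9]), ([397.0, 15.0], [443.1, 1296.7, 487.1, 418.3, 27.3]), ([303.0, 6.0], [54.7, 1225.4, 231.4, 208.3, 22.5])]
blue lid [([282.0, 178.0], [529.4, -44.3, 109.3, 35.7, 80.7])] [([260.0, 210.0], [531.5, -52.4, 112.9, 43.5, 80.8])]
green lid [([277.0, 203.0], [461.1, -30.6, 106.8, 32.9, 81.0])] [([236.0, 197.0], [464.8, -38.6, 109.0, 36.4, 80.5])]
```

```bash
python3 -c "
from h import *
move(.53,-.046,.25,80.8)"
```

```text
d [-1.0023 -0.743   0.0067] rz 0.2073 tcp [0.2287 0.5002 0.2533] tilt z [ 0.  0. -1.] t 2.2
```

Request:
carry_out([
  {"delta_pos":[-0.067,-0.0495,0],"rotation":[0,0,0]},
  {"delta_pos":[-0.134,-0.099,0],"rotation":[0,0,0]},
  {"delta_pos":[-0.2,-0.1486,0],"rotation":[0,0,0]},
  {"delta_pos":[-0.267,-0.198,0],"rotation":[0,0,0]},
  {"delta_pos":[-0.334,-0.2477,0],"rotation":[0,0,0]},
], claw=0.7)

```text
t: 2.62
tcp_pos: [0.3294, 0.3166, 0.2535]
tool_rot: [0.667, 3.069, 0.001]
contact_force: [0.8, 0.0, 0.5]
grip_width: 0.0596
gripper_force: 0.0
```

Request:
carry_out([
  {"delta_pos":[-0.067,-0.0495,0],"rotation":[0,0,0]},
  {"delta_pos":[-0.134,-0.099,0],"rotation":[0,0,0]},
  {"delta_pos":[-0.2,-0.1486,0],"rotation":[0,0,0]},
  {"delta_pos":[-0.267,-0.198,0],"rotation":[0,0,0]},
  {"delta_pos":[-0.334,-0.2477,0],"rotation":[0,0,0]},
])

```text
t: 3.03
tcp_pos: [0.4299, 0.1342, 0.2537]
tool_rot: [0.668, 3.069, 0.001]
contact_force: [-0.2, 0.9, -0.3]
grip_width: 0.06
gripper_force: 0.0
```

Request:
carry_out([
  {"delta_pos":[-0.067,-0.0495,0],"rotation":[0,0,0.019]},
  {"delta_pos":[-0.134,-0.099,0],"rotation":[0,0,0.038]},
  {"delta_pos":[-0.2,-0.1486,0],"rotation":[0,0,0.057]},
  {"delta_pos":[-0.267,-0.198,0],"rotation":[0,0,0.076]},
  {"delta_pos":[-0.334,-0.2477,0],"rotation":[0,0,0.095]},
])

```text
t: 3.45
tcp_pos: [0.5304, -0.048, 0.2535]
tool_rot: [1.55, 2.732, 0.001]
contact_force: [0.3, 1.2, -0.0]
grip_width: 0.0593
gripper_force: 0.0
```

```bash
python3 -c "
from h import *
move(.53,-.046,.25,80.8)"
```

```text
d [0.0038 0.0013 0.007 ] rz 0.1113 tcp [ 0.5304 -0.048   0.2535] tilt z [ 0.001  0.    -1.   ] t 3.45
```

Request:
carry_out([
  {"delta_pos":[0,0,0],"rotation":[0,0,0.0195]},
  {"delta_pos":[0,0,0],"rotation":[0,0,0.039]},
  {"delta_pos":[0,0,0],"rotation":[0,0,0.0585]},
  {"delta_pos":[0,0,0],"rotation":[0,0,0.078]},
  {"delta_pos":[0,0,0],"rotation":[0,0,0.0975]},
])

```text
t: 3.87
tcp_pos: [0.5298, -0.0462, 0.2532]
tool_rot: [-2.302, -2.137, 0.0]
contact_force: [-0.4, 0.6, -0.5]
grip_width: 0.0596
gripper_force: 0.0
```

Request:
carry_out([
  {"delta_pos":[0,0,0],"rotation":[0,0,0.0138]},
  {"delta_pos":[0,0,0],"rotation":[0,0,0.0138]},
  {"delta_pos":[0,0,0],"rotation":[0,0,0.0138]},
  {"delta_pos":[0,0,0],"rotation":[0,0,0.0138]},
  {"delta_pos":[0,0,0],"rotation":[0,0,0.0138]},
])

```text
t: 4.28
tcp_pos: [0.5298, -0.0459, 0.2534]
tool_rot: [2.385, 2.045, 0.0]
contact_force: [-0.1, 0.2, -0.7]
grip_width: 0.0598
gripper_force: 0.0
```

Run:
```python
from h import *
p=camera_params("wrist"); im=grab_frame("wrist"); cv2.imwrite("pics/w0.png",im[:,:,::-1])
print(p)
for c in("blue","green"): print(c,blobs("wrist",im,c,.063,300,p=p,k=25))
for c in("red","yellow"): print(c,blobs("wrist",im,c,.033,300,p=p,k=25))
move(.53,-.046,.25,80.8)
```

```text
{'vfov': 58.76227594688138, 'cx': 253.80665975199153, 'cy': 188.75496672911657, 'pose': array([[ 9.88467667e-01,  1.43544518e-01,  4.82352889e-02,
         5.42089079e-01],
       [-1.51430814e-01,  9.35676610e-01,  3.18713023e-01,
         3.57584662e-02],
       [ 6.16875848e-04, -3.22341827e-01,  9.46623138e-01,
         3.73242387e-01],
       [ 0.00000000e+00,  0.00000000e+00,  0.00000000e+00,
         1.00000000e+00]])}
blue [([253.0, 160.0], [528.5, -44.3, 108.2, 35.5, 80.8])]
green [([364.0, 201.0], [630.9, -101.0, 109.4, 48.8, -75.4]), ([177.0, 157.0], [461.0, -30.5, 106.4, 34.1, 81.0])]
red [([292.0, 351.0], [535.2, -308.7, 107.7, 54.3, -78.6]), ([217.0, 119.0], [499.1, -2.2, 35.7, 34.0, 78.6])]
yellow [([218.0, 187.0], [487.8, -70.9, 36.6, 32.2, 81.3]), ([352.0, 7.0], [635.1, 74.3, 56.1, 17.7, -8.7])]
d [-0.0002  0.0005  0.0066] rz 0.0012 tcp [ 0.5298 -0.0459  0.2533] tilt z [ 0.  0. -1.] t 4.3333
```

View pics/w0.png

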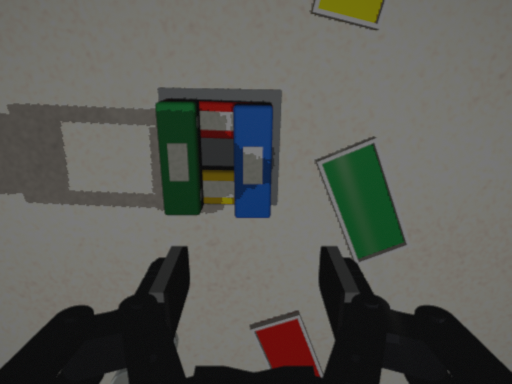

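The wrist view shows the gripper over the pile. Blue is at (253,160) and green at (180,157), with red and yellow in the gap between them. It agrees with the top view to within 1 mm, so I'll descend on blue.

Request:
carry_out([
  {"delta_pos":[0.0016,-0.0018,0.06],"rotation":[0,0,0]},
  {"delta_pos":[0.0016,-0.0018,0.12],"rotation":[0,0,0]},
  {"delta_pos":[0.0016,-0.0018,0.18],"rotation":[0,0,0]},
  {"delta_pos":[0.0016,-0.0018,0.24],"rotation":[0,0,0]},
  {"delta_pos":[0.0016,-0.0018,0.3],"rotation":[0,0,0]},
])

```text
t: 4.75
tcp_pos: [0.529, -0.0449, 0.1022]
tool_rot: [2.385, 2.044, 0.001]
contact_force: [0.3, -0.7, 0.2]
grip_width: 0.0601
gripper_force: 0.0
```

Request:
carry_out([
  {"delta_pos":[0,0,0.02],"rotation":[0,0,0]},
  {"delta_pos":[0,0,0.04],"rotation":[0,0,0]},
  {"delta_pos":[0,0,0.06],"rotation":[0,0,0]},
  {"delta_pos":[0,0,0.074],"rotation":[0,0,0]},
  {"delta_pos":[0,0,0.074],"rotation":[0,0,0]},
])

```text
t: 5.17
tcp_pos: [0.529, -0.0449, 0.0659]
tool_rot: [-2.386, -2.044, 0.0]
contact_force: [-0.1, -0.1, -0.5]
grip_width: 0.0596
gripper_force: 0.0
```

Run:
```python
from h import *
im=grab_frame("wrist"); cv2.imwrite("pics/w1.png",im[:,:,::-1])
move(.529,-.045,.066,80.9)
```

```text
d [-0.0001 -0.0008  0.0015] rz 0.0007 tcp [ 0.5294 -0.045   0.0667] tilt z [ 0.001 -0.    -1.   ] t 5.2167
```

View pics/w1.png

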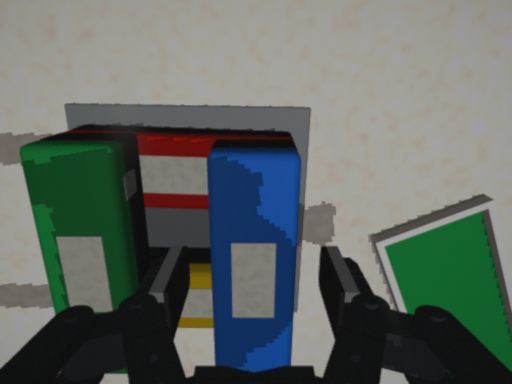

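Blue sits between the open fingers, which are at columns 185 and 320, and the left finger is clear of green. I'll close and lift.

Request:
carry_out([
  {"delta_pos":[0,0,0],"rotation":[0,0,0]},
  {"delta_pos":[0,0,0],"rotation":[0,0,0]},
  {"delta_pos":[0,0,0],"rotation":[0,0,0]},
  {"delta_pos":[0,0,0],"rotation":[0,0,0]},
  {"delta_pos":[0,0,0],"rotation":[0,0,0]},
], claw=0)

```text
t: 5.63
tcp_pos: [0.5302, -0.0452, 0.068]
tool_rot: [2.384, 2.042, 0.003]
contact_force: [1.0, -0.5, 6.8]
grip_width: 0.0347
gripper_force: 61.5
```

Request:
carry_out([
  {"delta_pos":[0,0,-0.01],"rotation":[0,0,0]},
  {"delta_pos":[0,0,-0.02],"rotation":[0,0,0]},
  {"delta_pos":[0,0,-0.04],"rotation":[0,0,0]},
  {"delta_pos":[0,0,-0.07],"rotation":[0,0,0]},
  {"delta_pos":[0,0,-0.1],"rotation":[0,0,0]},
])

```text
t: 6.05
tcp_pos: [0.5283, -0.0448, 0.1164]
tool_rot: [-2.385, -2.043, 0.002]
contact_force: [0.7, 0.1, -1.8]
grip_width: 0.0345
gripper_force: 60.7
```

Run:
```python
from h import *
print(env.read_state()["grip_width"])
im=grab_frame("wrist"); cv2.imwrite("pics/w2.png",im[:,:,::-1])
move(.532,.354,.18,68.7)
```

```text
0.03445395674640312
d [ 0.7893 -0.1192 -0.1195] rz 0.0346 tcp [ 0.5306 -0.0452  0.1206] tilt z [ 0.005 -0.001 -1.   ] t 6.1
```

View pics/w2.png

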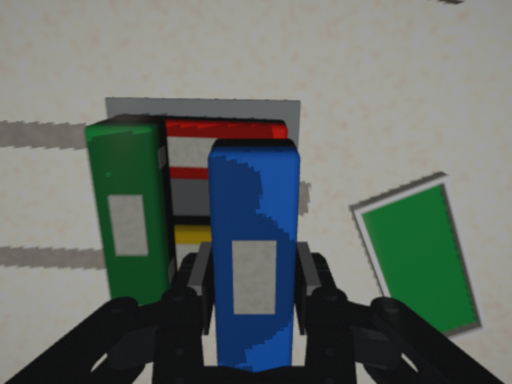

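Blue is gripped level, with its lid facing the camera at (253,255), and green stayed where it was. I'll carry it to the blue tray.

Request:
carry_out([
  {"delta_pos":[0.05,-0.007,-0.04],"rotation":[0,0,0]},
  {"delta_pos":[0.1,-0.0147,-0.08],"rotation":[0,0,0]},
  {"delta_pos":[0.16,-0.0235,-0.11],"rotation":[0,0,0]},
  {"delta_pos":[0.23,-0.0338,-0.11],"rotation":[0,0,0]},
  {"delta_pos":[0.3,-0.0441,-0.11],"rotation":[0,0,0]},
])

```text
t: 6.52
tcp_pos: [0.5309, 0.1078, 0.1732]
tool_rot: [2.386, 2.041, 0.005]
contact_force: [0.1, 0.3, -1.9]
grip_width: 0.0346
gripper_force: 60.8
```

Request:
carry_out([
  {"delta_pos":[0.07,-0.0103,0],"rotation":[0,0,0.007]},
  {"delta_pos":[0.14,-0.0206,0],"rotation":[0,0,0.014]},
  {"delta_pos":[0.21,-0.0309,0],"rotation":[0,0,0.021]},
  {"delta_pos":[0.28,-0.0411,0],"rotation":[0,0,0.028]},
  {"delta_pos":[0.34,-0.05,0],"rotation":[0,0,0.0346]},
])

```text
t: 6.93
tcp_pos: [0.5311, 0.2808, 0.171]
tool_rot: [-2.594, -1.771, 0.0]
contact_force: [1.3, -0.5, -1.4]
grip_width: 0.0348
gripper_force: 60.8
```

Run:
```python
from h import *
p=camera_params("wrist"); im=grab_frame("wrist"); cv2.imwrite("pics/w3.png",im[:,:,::-1])
print(blobs("wrist",im,"blue",.003,300,p=p,k=5)); move(.532,.354,.06,68.7)
```

```text
[([240.0, 176.0], [507.8, 241.2, 360.1, 94.7, 69.4])]
d [ 0.1261 -0.0455  0.2226] rz 0.0003 tcp [0.5305 0.2863 0.1709] tilt z [-0.001  0.006 -1.   ] t 6.9833
```

Request:
carry_out([
  {"delta_pos":[0.05,-0.018,0],"rotation":[0,0,0]},
  {"delta_pos":[0.1,-0.036,0],"rotation":[0,0,0]},
  {"delta_pos":[0.1255,-0.0455,0.03],"rotation":[0,0,0]},
  {"delta_pos":[0.1255,-0.0455,0.08],"rotation":[0,0,0]},
  {"delta_pos":[0.1255,-0.0455,0.12],"rotation":[0,0,0]},
])

```text
t: 7.4
tcp_pos: [0.5327, 0.3456, 0.1091]
tool_rot: [2.592, 1.775, -0.002]
contact_force: [-1.0, -0.3, -2.7]
grip_width: 0.0347
gripper_force: 60.8
```

Request:
carry_out([
  {"delta_pos":[0,0,0.03],"rotation":[0,0,0]},
  {"delta_pos":[0,0,0.06],"rotation":[0,0,0]},
  {"delta_pos":[0,0,0.09],"rotation":[0,0,0]},
  {"delta_pos":[0,0,0.11],"rotation":[0,0,0]},
  {"delta_pos":[0,0,0.11],"rotation":[0,0,0]},
])

```text
t: 7.82
tcp_pos: [0.531, 0.3434, 0.0518]
tool_rot: [-2.593, -1.772, 0.012]
contact_force: [-0.2, -0.8, -2.3]
grip_width: 0.0348
gripper_force: 60.7
```

Run:
```python
from h import *
p=camera_params("wrist"); im=grab_frame("wrist"); cv2.imwrite("pics/w3.png",im[:,:,::-1])
move(.532,.354,.037,68.7)
```

```text
d [ 0.0186 -0.0071  0.0336] rz -0.0 tcp [0.532  0.3441 0.0538] tilt z [-0.004 -0.002 -1.   ] t 7.8667
```

View pics/w3.png

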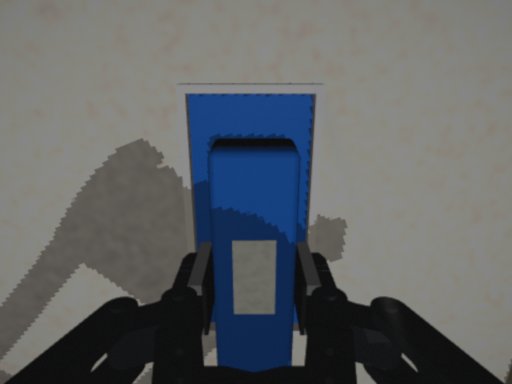

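Blue is centred across its tray, but about 10 mm short along the tray's length (far rim at row 88, case end at row 140). I'll correct that and keep lowering.

Request:
carry_out([
  {"delta_pos":[0.009,-0.0036,0],"rotation":[0,0,0]},
  {"delta_pos":[0.0186,-0.0071,0],"rotation":[0,0,0]},
  {"delta_pos":[0.0186,-0.0071,0.008],"rotation":[0,0,0]},
  {"delta_pos":[0.0186,-0.0071,0.016],"rotation":[0,0,0]},
  {"delta_pos":[0.0186,-0.0071,0.024],"rotation":[0,0,0]},
])

```text
t: 8.28
tcp_pos: [0.5336, 0.3555, 0.0446]
tool_rot: [2.593, 1.773, 0.002]
contact_force: [-0.5, 0.3, -1.5]
grip_width: 0.0344
gripper_force: 60.7
```

Request:
carry_out([
  {"delta_pos":[0,0,0.002],"rotation":[0,0,0]},
  {"delta_pos":[0,0,0.004],"rotation":[0,0,0]},
  {"delta_pos":[0,0,0.006],"rotation":[0,0,0]},
  {"delta_pos":[0,0,0.008],"rotation":[0,0,0]},
  {"delta_pos":[0,0,0.008],"rotation":[0,0,0]},
])

```text
t: 8.7
tcp_pos: [0.5333, 0.3551, 0.0402]
tool_rot: [-2.594, -1.773, 0.0]
contact_force: [0.3, -0.7, -0.6]
grip_width: 0.0349
gripper_force: 60.7
```

Request:
carry_out([
  {"delta_pos":[0,0,0.002],"rotation":[0,0,0]},
  {"delta_pos":[0,0,0.004],"rotation":[0,0,0]},
  {"delta_pos":[0,0,0.005],"rotation":[0,0,0]},
  {"delta_pos":[0,0,0.006],"rotation":[0,0,0]},
  {"delta_pos":[0,0,0.006],"rotation":[0,0,0]},
])

```text
t: 9.12
tcp_pos: [0.5334, 0.3552, 0.038]
tool_rot: [2.594, 1.773, 0.001]
contact_force: [-2.0, -0.5, 2.4]
grip_width: 0.0345
gripper_force: 61.1
```

Request:
carry_out([
  {"delta_pos":[0,0,0.002],"rotation":[0,0,0]},
  {"delta_pos":[0,0,0.002],"rotation":[0,0,0]},
  {"delta_pos":[0,0,0.002],"rotation":[0,0,0]},
  {"delta_pos":[0,0,0.002],"rotation":[0,0,0]},
  {"delta_pos":[0,0,0.002],"rotation":[0,0,0]},
])

```text
t: 9.53
tcp_pos: [0.5334, 0.3552, 0.038]
tool_rot: [2.593, 1.773, 0.001]
contact_force: [-2.7, -2.3, 6.7]
grip_width: 0.0345
gripper_force: 61.6
```

Request:
carry_out([
  {"delta_pos":[0,0,0],"rotation":[0,0,0]},
  {"delta_pos":[0,0,0],"rotation":[0,0,0]},
  {"delta_pos":[0,0,0],"rotation":[0,0,0]},
  {"delta_pos":[0,0,0],"rotation":[0,0,0]},
  {"delta_pos":[0,0,0],"rotation":[0,0,0]},
], claw=0.65)

```text
t: 9.95
tcp_pos: [0.5333, 0.3551, 0.036]
tool_rot: [-2.594, -1.773, 0.0]
contact_force: [-0.7, -0.2, -0.6]
grip_width: 0.0556
gripper_force: 0.0
```

Request:
carry_out([
  {"delta_pos":[0,0,-0.02],"rotation":[0,0,0]},
  {"delta_pos":[0,0,-0.06],"rotation":[0,0,0]},
  {"delta_pos":[0,0,-0.12],"rotation":[0,0,0]},
  {"delta_pos":[0,0,-0.2],"rotation":[0,0,0]},
  {"delta_pos":[0,0,-0.27],"rotation":[0,0,0]},
], claw=0.7)

```text
t: 10.37
tcp_pos: [0.5332, 0.3551, 0.1735]
tool_rot: [-2.594, -1.773, -0.0]
contact_force: [0.6, 0.8, 1.2]
grip_width: 0.0598
gripper_force: 0.0
```

Run:
```python
from h import *
p=camera_params("wrist"); im=grab_frame("wrist"); cv2.imwrite("pics/w4.png",im[:,:,::-1])
im=grab_frame("top")
for c in("blue","green"): print(c,blobs("top",im,c,.063 if c=="green" else .033,k=5,amin=300))
move(.461,-.031,.18,80.9)
```

```text
blue [([141.0, 175.0], [529.8, 344.5, 131.6, 56.9, 68.7])]
green [([277.0, 203.0], [460.9, -30.7, 108.6, 34.2, 80.4]), ([310.0, 140.0], [635.8, -117.4, 123.7, 53.2, -75.5])]
d [-0.7784  0.1404 -0.0052] rz -0.0339 tcp [0.5369 0.3571 0.1818] tilt z [ 0.015  0.008 -1.   ] t 10.4667
```

View pics/w4.png

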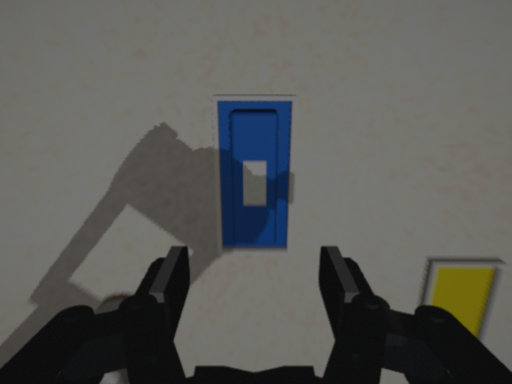

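Blue lies inside its tray at (255,175), lid up and clear of the rim on every side. Next is green.

Request:
carry_out([
  {"delta_pos":[-0.077,0.0146,0],"rotation":[0,0,0]},
  {"delta_pos":[-0.154,0.029,0],"rotation":[0,0,0]},
  {"delta_pos":[-0.231,0.0437,0],"rotation":[0,0,0]},
  {"delta_pos":[-0.308,0.058,0],"rotation":[0,0,0]},
  {"delta_pos":[-0.386,0.0728,0],"rotation":[0,0,0]},
])

```text
t: 10.88
tcp_pos: [0.4965, 0.1607, 0.1716]
tool_rot: [2.593, 1.774, 0.001]
contact_force: [1.1, -1.1, 0.1]
grip_width: 0.0599
gripper_force: 0.0
```

Request:
carry_out([
  {"delta_pos":[-0.077,0.0146,0],"rotation":[0,0,-0.007]},
  {"delta_pos":[-0.154,0.029,0],"rotation":[0,0,-0.014]},
  {"delta_pos":[-0.231,0.0437,0],"rotation":[0,0,-0.021]},
  {"delta_pos":[-0.308,0.058,0],"rotation":[0,0,-0.028]},
  {"delta_pos":[-0.3854,0.0728,0],"rotation":[0,0,-0.0339]},
])

```text
t: 11.3
tcp_pos: [0.4604, -0.0322, 0.1719]
tool_rot: [2.387, 2.041, 0.001]
contact_force: [0.7, -0.2, 0.1]
grip_width: 0.0599
gripper_force: 0.0
```

Request:
carry_out([
  {"delta_pos":[0,0,0],"rotation":[0,0,0]},
  {"delta_pos":[0,0,0.04],"rotation":[0,0,0]},
  {"delta_pos":[0,0,0.08],"rotation":[0,0,0]},
  {"delta_pos":[0,0,0.11],"rotation":[0,0,0]},
  {"delta_pos":[0,0,0.11],"rotation":[0,0,0]},
])

```text
t: 11.72
tcp_pos: [0.4587, -0.03, 0.113]
tool_rot: [-2.387, -2.034, 0.006]
contact_force: [-0.6, 0.3, -1.0]
grip_width: 0.0598
gripper_force: 0.0
```

Run:
```python
from h import *
p=camera_params("wrist"); im=grab_frame("wrist"); cv2.imwrite("pics/w5.png",im[:,:,::-1])
print(blobs("wrist",im,"green",.063,300,p=p,k=35),blobs("wrist",im,"red",.033,300,p=p,k=35))
move(.461,-.031,.067,80.9)
```

```text
[([496.0, 272.0], [587.5, -84.6, 99.2, 24.7, -85.5]), ([257.0, 221.0], [460.1, -30.6, 107.8, 34.7, 80.9])] [([345.0, 156.0], [517.3, -4.9, 70.0, 36.3, -10.5])]
d [-0.0014  0.003   0.0956] rz 0.0 tcp [ 0.4598 -0.0301  0.1148] tilt z [-0.004  0.001 -1.   ] t 11.7667
```

Request:
carry_out([
  {"delta_pos":[0,0,0.02],"rotation":[0,0,0]},
  {"delta_pos":[0,0,0.045],"rotation":[0,0,0]},
  {"delta_pos":[0,0,0.07],"rotation":[0,0,0]},
  {"delta_pos":[0,0,0.098],"rotation":[0,0,0]},
  {"delta_pos":[0,0,0.098],"rotation":[0,0,0]},
])

```text
t: 12.18
tcp_pos: [0.46, -0.0301, 0.0655]
tool_rot: [-2.388, -2.037, 0.003]
contact_force: [-0.5, -0.7, 0.8]
grip_width: 0.0596
gripper_force: 0.0
```

Request:
carry_out([
  {"delta_pos":[0,0,0],"rotation":[0,0,0]},
  {"delta_pos":[0,0,0],"rotation":[0,0,0]},
  {"delta_pos":[0,0,0],"rotation":[0,0,0]},
  {"delta_pos":[0,0,0],"rotation":[0,0,0]},
  {"delta_pos":[0,0,0],"rotation":[0,0,0]},
], claw=0)

```text
t: 12.6
tcp_pos: [0.4624, -0.0308, 0.0689]
tool_rot: [2.388, 2.037, 0.004]
contact_force: [-0.1, 0.3, 4.0]
grip_width: 0.0344
gripper_force: 61.8
```

Request:
carry_out([
  {"delta_pos":[0,0,-0.01],"rotation":[0,0,0]},
  {"delta_pos":[0,0,-0.03],"rotation":[0,0,0]},
  {"delta_pos":[0,0,-0.07],"rotation":[0,0,0]},
  {"delta_pos":[0,0,-0.13],"rotation":[0,0,0]},
  {"delta_pos":[0,0,-0.2],"rotation":[0,0,0]},
])

```text
t: 13.02
tcp_pos: [0.4593, -0.0304, 0.1667]
tool_rot: [-2.387, -2.036, 0.005]
contact_force: [0.9, 0.0, -1.2]
grip_width: 0.0343
gripper_force: 61.2
```

Request:
carry_out([
  {"delta_pos":[0,0,0],"rotation":[0,0,0]},
  {"delta_pos":[0,0,0],"rotation":[0,0,0]},
  {"delta_pos":[0,0,0],"rotation":[0,0,0]},
  {"delta_pos":[0,0,0],"rotation":[0,0,0]},
  {"delta_pos":[0,0,0],"rotation":[0,0,0]},
])

```text
t: 13.43
tcp_pos: [0.46, -0.0305, 0.1654]
tool_rot: [-2.388, -2.036, 0.004]
contact_force: [0.4, -0.5, -0.2]
grip_width: 0.0343
gripper_force: 61.3
```

Run:
```python
from h import *
move(.648,-.1245,.166,-75.6)
```

```text
d [-0.1263  0.401  -0.0027] rz -0.0653 tcp [ 0.46   -0.0305  0.1654] tilt z [-0.004  0.001 -1.   ] t 13.4333
```

Request:
carry_out([
  {"delta_pos":[-0.02,0.06,0],"rotation":[0,0,-0.008]},
  {"delta_pos":[-0.041,0.13,0],"rotation":[0,0,-0.02]},
  {"delta_pos":[-0.063,0.2,0],"rotation":[0,0,-0.035]},
  {"delta_pos":[-0.085,0.27,0],"rotation":[0,0,-0.05]},
  {"delta_pos":[-0.107,0.34,0],"rotation":[0,0,-0.0653]},
])

```text
t: 13.85
tcp_pos: [0.6212, -0.1109, 0.1653]
tool_rot: [-1.917, -2.485, 0.002]
contact_force: [0.4, -0.5, -0.7]
grip_width: 0.0348
gripper_force: 61.2
```

Request:
carry_out([
  {"delta_pos":[0,0,0],"rotation":[0,0,0]},
  {"delta_pos":[0,0,0],"rotation":[0,0,0]},
  {"delta_pos":[0,0,0],"rotation":[0,0,0]},
  {"delta_pos":[0,0,0],"rotation":[0,0,0]},
  {"delta_pos":[0,0,0],"rotation":[0,0,0]},
])

```text
t: 14.27
tcp_pos: [0.6196, -0.1096, 0.1679]
tool_rot: [1.924, 2.483, 0.001]
contact_force: [1.1, 0.2, -0.6]
grip_width: 0.0345
gripper_force: 61.2
```

Run:
```python
from h import *
move(.648,-.1245,.055,-75.6)
```

```text
d [-0.043   0.0474  0.2259] rz 0.0001 tcp [ 0.6196 -0.1096  0.1679] tilt z [ 0.  0. -1.] t 14.2667
```

Request:
carry_out([
  {"delta_pos":[-0.022,0.024,0],"rotation":[0,0,0]},
  {"delta_pos":[-0.043,0.0474,0.03],"rotation":[0,0,0]},
  {"delta_pos":[-0.043,0.0474,0.08],"rotation":[0,0,0]},
  {"delta_pos":[-0.043,0.0474,0.14],"rotation":[0,0,0]},
  {"delta_pos":[-0.043,0.0474,0.19],"rotation":[0,0,0]},
])

```text
t: 14.68
tcp_pos: [0.6483, -0.1247, 0.0722]
tool_rot: [1.924, 2.482, 0.001]
contact_force: [-0.0, -0.2, -1.5]
grip_width: 0.0347
gripper_force: 61.2
```

Request:
carry_out([
  {"delta_pos":[0,0,0.01],"rotation":[0,0,0]},
  {"delta_pos":[0,0,0.02],"rotation":[0,0,0]},
  {"delta_pos":[0,0,0.03],"rotation":[0,0,0]},
  {"delta_pos":[0,0,0.036],"rotation":[0,0,0]},
  {"delta_pos":[0,0,0.036],"rotation":[0,0,0]},
])

```text
t: 15.1
tcp_pos: [0.6495, -0.1253, 0.0558]
tool_rot: [1.924, 2.481, 0.002]
contact_force: [-0.4, 0.2, -0.8]
grip_width: 0.0346
gripper_force: 61.2
```

Run:
```python
from h import *
im=grab_frame("wrist"); cv2.imwrite("pics/w6.png",im[:,:,::-1])
move(.648,-.1245,.04,-75.6)
```

```text
d [ 0.0025 -0.0027  0.0319] rz 0.0001 tcp [ 0.6496 -0.1253  0.0559] tilt z [ 0.003 -0.001 -1.   ] t 15.15
```

View pics/w6.png

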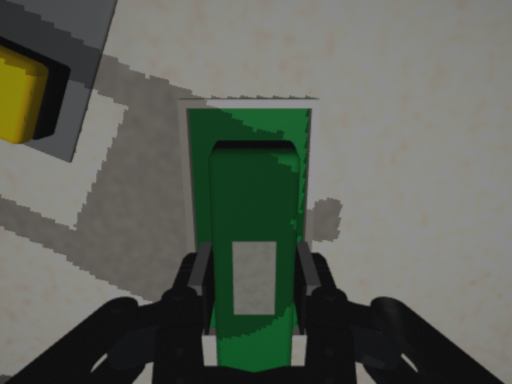

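Green is over its tray, well inside lengthwise and with a few millimetres to spare on each side (rim at 193/307, case at 212–297). I'll lower it.

Request:
carry_out([
  {"delta_pos":[0.002,-0.003,0.006],"rotation":[0,0,0]},
  {"delta_pos":[0.002,-0.003,0.012],"rotation":[0,0,0]},
  {"delta_pos":[0.002,-0.003,0.018],"rotation":[0,0,0]},
  {"delta_pos":[0.002,-0.003,0.024],"rotation":[0,0,0]},
  {"delta_pos":[0.002,-0.003,0.028],"rotation":[0,0,0]},
])

```text
t: 15.57
tcp_pos: [0.6469, -0.1246, 0.0397]
tool_rot: [-1.925, -2.482, 0.0]
contact_force: [-0.8, 0.6, -1.4]
grip_width: 0.0347
gripper_force: 61.2
```

Request:
carry_out([
  {"delta_pos":[0,0,0.002],"rotation":[0,0,0]},
  {"delta_pos":[0,0,0.004],"rotation":[0,0,0]},
  {"delta_pos":[0,0,0.006],"rotation":[0,0,0]},
  {"delta_pos":[0,0,0.007],"rotation":[0,0,0]},
  {"delta_pos":[0,0,0.007],"rotation":[0,0,0]},
])

```text
t: 15.98
tcp_pos: [0.6473, -0.1246, 0.039]
tool_rot: [1.925, 2.482, 0.001]
contact_force: [-4.9, 0.6, 7.4]
grip_width: 0.0347
gripper_force: 62.1
```

Contact at 7 N, so it is seated. Release, rise and look.

Request:
carry_out([
  {"delta_pos":[0,0,0],"rotation":[0,0,0]},
  {"delta_pos":[0,0,0],"rotation":[0,0,0]},
  {"delta_pos":[0,0,0],"rotation":[0,0,0]},
  {"delta_pos":[0,0,0],"rotation":[0,0,0]},
  {"delta_pos":[0,0,0],"rotation":[0,0,0]},
], claw=0.65)

```text
t: 16.4
tcp_pos: [0.6471, -0.1246, 0.0364]
tool_rot: [-1.925, -2.482, 0.0]
contact_force: [-0.5, 0.2, -0.4]
grip_width: 0.0555
gripper_force: 0.0
```

Request:
carry_out([
  {"delta_pos":[0,0,-0.02],"rotation":[0,0,0]},
  {"delta_pos":[0,0,-0.06],"rotation":[0,0,0]},
  {"delta_pos":[0,0,-0.12],"rotation":[0,0,0]},
  {"delta_pos":[0,0,-0.2],"rotation":[0,0,0]},
  {"delta_pos":[0,0,-0.27],"rotation":[0,0,0]},
], claw=0.7)

```text
t: 16.82
tcp_pos: [0.6469, -0.1246, 0.174]
tool_rot: [-1.925, -2.483, -0.0]
contact_force: [0.3, -0.1, 1.4]
grip_width: 0.0598
gripper_force: 0.0
```

Run:
```python
from h import *
im=grab_frame("wrist"); cv2.imwrite("pics/w7.png",im[:,:,::-1])
a=grab_frame("top");b=grab_frame("scene"); cv2.imwrite("pics/top1.png",a[:,:,::-1])
for c in("red","yellow"): print(c,blobs("top",a,c,.033,roi=(240,150,320,230),k=11),blobs("scene",b,c,.033,roi=(200,165,300,255),k=11))
```

```text
red [([266.0, 189.0], [499.8, -1.6, 110.0, 35.8, -10.8])] [([258.0, 204.0], [504.2, -10.1, 113.7, 43.0, -10.5])]
yellow [] [([239.0, 222.0], [492.7, -79.2, 116.0, 45.3, -10.2])]
```

View pics/w7.png

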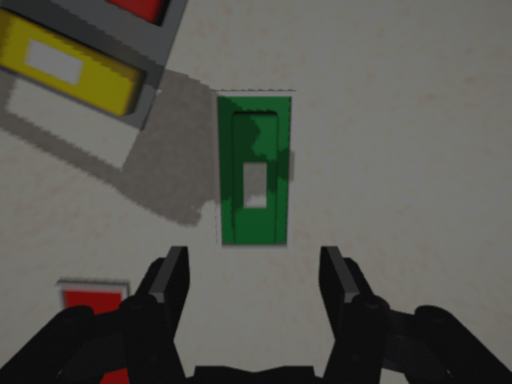

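Green lies in its tray at (255,172), lid up. Red and yellow are still on the mat. Next is yellow.

Request:
carry_out([
  {"delta_pos":[0.0368,-0.0563,0],"rotation":[0,0,-0.018]},
  {"delta_pos":[0.0735,-0.1126,0],"rotation":[0,0,-0.036]},
  {"delta_pos":[0.11,-0.169,0],"rotation":[0,0,-0.054]},
  {"delta_pos":[0.147,-0.225,0],"rotation":[0,0,-0.072]},
  {"delta_pos":[0.1838,-0.2815,0],"rotation":[0,0,-0.09]},
])

```text
t: 17.38
tcp_pos: [0.4857, -0.07, 0.1702]
tool_rot: [-1.147, -2.922, 0.0]
contact_force: [-0.4, -0.4, 0.7]
grip_width: 0.0603
gripper_force: 0.0
```

Request:
carry_out([
  {"delta_pos":[0,0,0],"rotation":[0,0,-0.019]},
  {"delta_pos":[0,0,0],"rotation":[0,0,-0.038]},
  {"delta_pos":[0,0,0],"rotation":[0,0,-0.057]},
  {"delta_pos":[0,0,0],"rotation":[0,0,-0.076]},
  {"delta_pos":[0,0,0],"rotation":[0,0,-0.091]},
])

```text
t: 17.8
tcp_pos: [0.4871, -0.0704, 0.1707]
tool_rot: [-0.276, -3.127, -0.001]
contact_force: [-0.1, 0.0, -0.2]
grip_width: 0.0599
gripper_force: 0.0
```

Request:
carry_out([
  {"delta_pos":[0,0,0],"rotation":[0,0,0]},
  {"delta_pos":[0,0,0],"rotation":[0,0,0]},
  {"delta_pos":[0,0,0],"rotation":[0,0,0]},
  {"delta_pos":[0,0,0],"rotation":[0,0,0]},
  {"delta_pos":[0,0,0],"rotation":[0,0,0]},
])

```text
t: 18.22
tcp_pos: [0.4879, -0.0707, 0.1716]
tool_rot: [-0.287, -3.128, -0.0]
contact_force: [-0.3, 0.6, 0.1]
grip_width: 0.0599
gripper_force: 0.0
```

Run:
```python
from h import *
p=camera_params("wrist"); im=grab_frame("wrist"); cv2.imwrite("pics/w8.png",im[:,:,::-1])
for c in("red","yellow"): print(c,blobs("wrist",im,c,.033,300,p=p,k=25))
move(.4878,-.0706,.037,-10.4)
```

```text
red [([21.0, 259.0], [516.7, -288.4, 61.9, 56.4, -78.8]), ([340.0, 174.0], [497.4, -3.8, 108.5, 35.9, -10.8])]
yellow [([468.0, 295.0], [628.4, 102.7, 98.9, 60.2, 69.0]), ([251.0, 176.0], [485.7, -72.6, 108.7, 35.6, -9.7])]
d [2.000e-04 1.000e-04 2.694e-01] rz -0.0002 tcp [ 0.4879 -0.0707  0.1717] tilt z [-0.  0. -1.] t 18.2667
```

Request:
carry_out([
  {"delta_pos":[0.0016,-0.0023,0.04],"rotation":[0,0,0]},
  {"delta_pos":[0.0016,-0.0023,0.08],"rotation":[0,0,0]},
  {"delta_pos":[0.0016,-0.0023,0.12],"rotation":[0,0,0]},
  {"delta_pos":[0.0016,-0.0023,0.16],"rotation":[0,0,0]},
  {"delta_pos":[0.0016,-0.0023,0.19],"rotation":[0,0,0]},
])

```text
t: 18.68
tcp_pos: [0.4862, -0.0715, 0.0751]
tool_rot: [-0.286, -3.127, -0.001]
contact_force: [0.6, 0.5, -0.6]
grip_width: 0.0599
gripper_force: 0.0
```

Request:
carry_out([
  {"delta_pos":[0,0,0.02],"rotation":[0,0,0]},
  {"delta_pos":[0,0,0.04],"rotation":[0,0,0]},
  {"delta_pos":[0,0,0.06],"rotation":[0,0,0]},
  {"delta_pos":[0,0,0.078],"rotation":[0,0,0]},
  {"delta_pos":[0,0,0.078],"rotation":[0,0,0]},
])

```text
t: 19.1
tcp_pos: [0.4859, -0.0714, 0.036]
tool_rot: [-0.285, -3.126, -0.001]
contact_force: [-0.0, -0.1, -0.0]
grip_width: 0.0595
gripper_force: 0.0
```

Run:
```python
from h import *
im=grab_frame("wrist"); cv2.imwrite("pics/w9.png",im[:,:,::-1])
move(.4868,-.0716,.037,-10.4)
```

```text
d [-0.0008  0.     -0.    ] rz -0.0001 tcp [ 0.4864 -0.0715  0.037 ] tilt z [-0.002  0.001 -1.   ] t 19.15
```

View pics/w9.png

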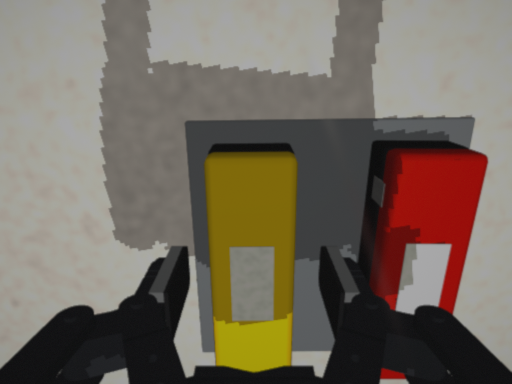

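Yellow is centred between the fingers, at columns 207–297, and red is clear to the right. I'll close and lift.

Request:
carry_out([
  {"delta_pos":[0,0,0],"rotation":[0,0,0]},
  {"delta_pos":[0,0,0],"rotation":[0,0,0]},
  {"delta_pos":[0,0,0],"rotation":[0,0,0]},
  {"delta_pos":[0,0,0],"rotation":[0,0,0]},
  {"delta_pos":[0,0,0],"rotation":[0,0,0]},
], claw=0)

```text
t: 19.57
tcp_pos: [0.4879, -0.0719, 0.039]
tool_rot: [0.285, 3.126, -0.001]
contact_force: [0.3, 0.5, 4.4]
grip_width: 0.0343
gripper_force: 63.1
```

Request:
carry_out([
  {"delta_pos":[0,0,-0.01],"rotation":[0,0,0]},
  {"delta_pos":[0,0,-0.04],"rotation":[0,0,0]},
  {"delta_pos":[0,0,-0.1],"rotation":[0,0,0]},
  {"delta_pos":[0,0,-0.17],"rotation":[0,0,0]},
  {"delta_pos":[0,0,-0.24],"rotation":[0,0,0]},
])

```text
t: 19.98
tcp_pos: [0.4856, -0.0713, 0.1578]
tool_rot: [-0.285, -3.125, -0.001]
contact_force: [1.4, -0.3, -1.0]
grip_width: 0.0344
gripper_force: 62.5
```

Request:
carry_out([
  {"delta_pos":[0,0,0],"rotation":[0,0,0.005]},
  {"delta_pos":[0,0,0],"rotation":[0,0,0.02]},
  {"delta_pos":[0,0,0],"rotation":[0,0,0.039]},
  {"delta_pos":[0,0,0],"rotation":[0,0,0.058]},
  {"delta_pos":[0,0,0],"rotation":[0,0,0.075]},
])

```text
t: 20.4
tcp_pos: [0.4863, -0.0715, 0.1573]
tool_rot: [-1.016, -2.971, 0.0]
contact_force: [-0.5, 0.1, -1.6]
grip_width: 0.0342
gripper_force: 62.7
```

Request:
carry_out([
  {"delta_pos":[0,0,0],"rotation":[0,0,0.019]},
  {"delta_pos":[0,0,0],"rotation":[0,0,0.038]},
  {"delta_pos":[0,0,0],"rotation":[0,0,0.057]},
  {"delta_pos":[0,0,0],"rotation":[0,0,0.076]},
  {"delta_pos":[0,0,0],"rotation":[0,0,0.09]},
])

```text
t: 20.82
tcp_pos: [0.4863, -0.0715, 0.1571]
tool_rot: [-1.804, -2.57, 0.001]
contact_force: [0.1, -0.3, -1.7]
grip_width: 0.0345
gripper_force: 62.7
```

Request:
carry_out([
  {"delta_pos":[0,0,0],"rotation":[0,0,0.019]},
  {"delta_pos":[0,0,0],"rotation":[0,0,0.038]},
  {"delta_pos":[0,0,0],"rotation":[0,0,0.057]},
  {"delta_pos":[0,0,0],"rotation":[0,0,0.076]},
  {"delta_pos":[0,0,0],"rotation":[0,0,0.09]},
])

```text
t: 21.23
tcp_pos: [0.4863, -0.0715, 0.1571]
tool_rot: [-2.449, -1.965, 0.002]
contact_force: [0.3, 0.1, -1.7]
grip_width: 0.0344
gripper_force: 62.7
```

Run:
```python
from h import *
move(.665,.1385,.157,68.4)
```

```text
d [ 4.876e-01  2.578e-01 -2.000e-04] rz 0.0252 tcp [ 0.4863 -0.0715  0.1571] tilt z [-0.002  0.001 -1.   ] t 21.2333
```

Request:
carry_out([
  {"delta_pos":[0.04,0.0211,0],"rotation":[0,0,0]},
  {"delta_pos":[0.1,0.0529,0],"rotation":[0,0,0]},
  {"delta_pos":[0.16,0.0846,0],"rotation":[0,0,0]},
  {"delta_pos":[0.22,0.1163,0],"rotation":[0,0,0]},
  {"delta_pos":[0.28,0.148,0],"rotation":[0,0,0]},
])

```text
t: 21.65
tcp_pos: [0.5891, 0.0507, 0.1571]
tool_rot: [-2.445, -1.971, 0.002]
contact_force: [0.1, -0.1, -1.3]
grip_width: 0.0345
gripper_force: 62.6
```

Request:
carry_out([
  {"delta_pos":[0.06,0.0317,0],"rotation":[0,0,0.008]},
  {"delta_pos":[0.11,0.058,0],"rotation":[0,0,0.016]},
  {"delta_pos":[0.16,0.0846,0],"rotation":[0,0,0.0252]},
  {"delta_pos":[0.195,0.103,0],"rotation":[0,0,0.0252]},
  {"delta_pos":[0.2076,0.1098,0],"rotation":[0,0,0.0252]},
])

```text
t: 22.07
tcp_pos: [0.6651, 0.1419, 0.1563]
tool_rot: [-2.59, -1.775, 0.002]
contact_force: [0.0, 0.5, -0.7]
grip_width: 0.0344
gripper_force: 62.5
```

Request:
carry_out([
  {"delta_pos":[0,0,0.03],"rotation":[0,0,0]},
  {"delta_pos":[0,0,0.08],"rotation":[0,0,0]},
  {"delta_pos":[0,0,0.13],"rotation":[0,0,0]},
  {"delta_pos":[0,0,0.17],"rotation":[0,0,0]},
  {"delta_pos":[0,0,0.2],"rotation":[0,0,0]},
])

```text
t: 22.48
tcp_pos: [0.6623, 0.1383, 0.0545]
tool_rot: [-2.592, -1.771, 0.008]
contact_force: [-0.5, 0.0, -2.9]
grip_width: 0.0343
gripper_force: 62.6
```

Request:
carry_out([
  {"delta_pos":[0,0,0],"rotation":[0,0,0]},
  {"delta_pos":[0,0,0],"rotation":[0,0,0]},
  {"delta_pos":[0,0,0],"rotation":[0,0,0]},
  {"delta_pos":[0,0,0],"rotation":[0,0,0]},
  {"delta_pos":[0,0,0],"rotation":[0,0,0]},
])

```text
t: 22.9
tcp_pos: [0.6656, 0.1393, 0.0601]
tool_rot: [2.592, 1.772, 0.005]
contact_force: [0.3, -0.1, -0.7]
grip_width: 0.0346
gripper_force: 62.5
```

Run:
```python
from h import *
im=grab_frame("wrist"); cv2.imwrite("pics/w10.png",im[:,:,::-1])
move(.665,.1385,.04,68.4)
```

```text
d [-0.002  -0.0003  0.0395] rz 0.0008 tcp [0.6655 0.1394 0.0598] tilt z [ 0.003  0.    -1.   ] t 22.95
```

View pics/w10.png

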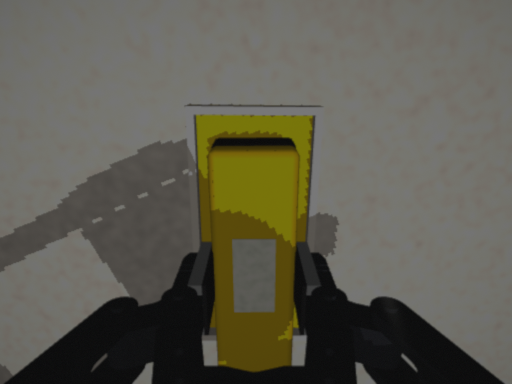

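Yellow is centred over its tray (rim 196–312, case 208–298, far rim at row 112). I'll lower it.

Request:
carry_out([
  {"delta_pos":[-0.004,0,0.006],"rotation":[0,0,0]},
  {"delta_pos":[-0.004,0,0.012],"rotation":[0,0,0]},
  {"delta_pos":[-0.004,0,0.018],"rotation":[0,0,0]},
  {"delta_pos":[-0.004,0,0.024],"rotation":[0,0,0]},
  {"delta_pos":[-0.004,0,0.03],"rotation":[0,0,0]},
])

```text
t: 23.37
tcp_pos: [0.6636, 0.1375, 0.0422]
tool_rot: [-2.593, -1.773, 0.001]
contact_force: [-1.1, -0.8, -2.0]
grip_width: 0.0344
gripper_force: 62.5
```

Request:
carry_out([
  {"delta_pos":[0,0,0.002],"rotation":[0,0,0]},
  {"delta_pos":[0,0,0.004],"rotation":[0,0,0]},
  {"delta_pos":[0,0,0.006],"rotation":[0,0,0]},
  {"delta_pos":[0,0,0.007],"rotation":[0,0,0]},
  {"delta_pos":[0,0,0.007],"rotation":[0,0,0]},
])

```text
t: 23.78
tcp_pos: [0.6639, 0.1375, 0.0393]
tool_rot: [2.594, 1.773, 0.0]
contact_force: [-0.0, -0.5, -0.8]
grip_width: 0.0344
gripper_force: 62.5
```

Request:
carry_out([
  {"delta_pos":[0,0,0.001],"rotation":[0,0,0]},
  {"delta_pos":[0,0,0.002],"rotation":[0,0,0]},
  {"delta_pos":[0,0,0.003],"rotation":[0,0,0]},
  {"delta_pos":[0,0,0.004],"rotation":[0,0,0]},
  {"delta_pos":[0,0,0.004],"rotation":[0,0,0]},
])

```text
t: 24.2
tcp_pos: [0.664, 0.1375, 0.0391]
tool_rot: [2.593, 1.773, 0.001]
contact_force: [-3.1, -0.4, 6.3]
grip_width: 0.0348
gripper_force: 63.4
```

Seated. Release and rise.

Request:
carry_out([
  {"delta_pos":[0,0,0],"rotation":[0,0,0]},
  {"delta_pos":[0,0,0],"rotation":[0,0,0]},
  {"delta_pos":[0,0,0],"rotation":[0,0,0]},
  {"delta_pos":[0,0,0],"rotation":[0,0,0]},
  {"delta_pos":[0,0,0],"rotation":[0,0,0]},
], claw=0.65)

```text
t: 24.62
tcp_pos: [0.6638, 0.1374, 0.037]
tool_rot: [-2.593, -1.773, 0.0]
contact_force: [0.9, 0.7, -0.4]
grip_width: 0.0556
gripper_force: 0.0
```

Request:
carry_out([
  {"delta_pos":[0,0,-0.02],"rotation":[0,0,0]},
  {"delta_pos":[0,0,-0.06],"rotation":[0,0,0]},
  {"delta_pos":[0,0,-0.12],"rotation":[0,0,0]},
  {"delta_pos":[0,0,-0.2],"rotation":[0,0,0]},
  {"delta_pos":[0,0,-0.26],"rotation":[0,0,0]},
], claw=0.7)

```text
t: 25.03
tcp_pos: [0.6642, 0.1375, 0.1708]
tool_rot: [2.593, 1.772, 0.004]
contact_force: [1.7, -0.4, 1.0]
grip_width: 0.0598
gripper_force: 0.0
```

Request:
carry_out([
  {"delta_pos":[0,0,0],"rotation":[0,0,0]},
  {"delta_pos":[0,0,0],"rotation":[0,0,0]},
  {"delta_pos":[0,0,0],"rotation":[0,0,0]},
  {"delta_pos":[0,0,0],"rotation":[0,0,0]},
  {"delta_pos":[0,0,0],"rotation":[0,0,0]},
])

```text
t: 25.45
tcp_pos: [0.6628, 0.1373, 0.1648]
tool_rot: [-2.592, -1.772, 0.006]
contact_force: [-0.0, 0.3, -0.1]
grip_width: 0.0596
gripper_force: 0.0
```

Run:
```python
from h import *
im=grab_frame("wrist"); cv2.imwrite("pics/w11.png",im[:,:,::-1])
a=grab_frame("top")
print(blobs("top",a,"red",.033,roi=(240,150,320,230),k=11))
move(.4988,-.0026,.171,-10.7)
```

```text
[([266.0, 189.0], [499.6, -1.6, 110.3, 35.8, -10.9])]
d [-0.3801 -0.2045 -0.0101] rz -0.2794 tcp [0.6631 0.1374 0.1653] tilt z [-0.003 -0.    -1.   ] t 25.55
```

View pics/w11.png

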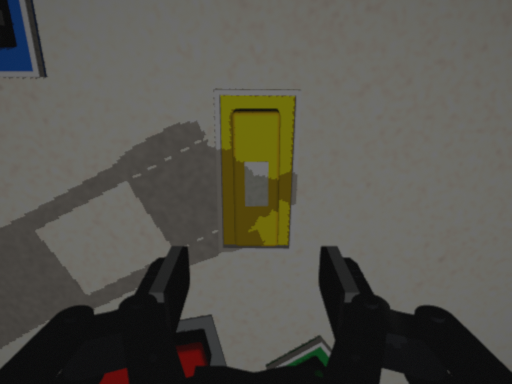

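Yellow lies in its tray at (257,170), lid up. The last one is red.

Request:
carry_out([
  {"delta_pos":[-0.045,-0.0242,0],"rotation":[0,0,0]},
  {"delta_pos":[-0.09,-0.0484,0],"rotation":[0,0,0]},
  {"delta_pos":[-0.13,-0.07,0],"rotation":[0,0,0]},
  {"delta_pos":[-0.16,-0.086,0],"rotation":[0,0,0]},
  {"delta_pos":[-0.19,-0.1022,0],"rotation":[0,0,0]},
])

```text
t: 25.97
tcp_pos: [0.5805, 0.0668, 0.1665]
tool_rot: [-2.593, -1.772, 0.002]
contact_force: [0.2, 0.1, 0.8]
grip_width: 0.0598
gripper_force: 0.0
```

Request:
carry_out([
  {"delta_pos":[-0.045,-0.0242,0],"rotation":[0,0,-0.019]},
  {"delta_pos":[-0.09,-0.0484,0],"rotation":[0,0,-0.038]},
  {"delta_pos":[-0.13,-0.07,0],"rotation":[0,0,-0.057]},
  {"delta_pos":[-0.16,-0.086,0],"rotation":[0,0,-0.076]},
  {"delta_pos":[-0.19,-0.1022,0],"rotation":[0,0,-0.095]},
])

```text
t: 26.38
tcp_pos: [0.4983, -0.0031, 0.1666]
tool_rot: [-1.95, -2.462, 0.001]
contact_force: [-0.6, -0.5, -0.7]
grip_width: 0.0598
gripper_force: 0.0
```

Request:
carry_out([
  {"delta_pos":[0,0,0],"rotation":[0,0,-0.019]},
  {"delta_pos":[0,0,0],"rotation":[0,0,-0.038]},
  {"delta_pos":[0,0,0],"rotation":[0,0,-0.057]},
  {"delta_pos":[0,0,0],"rotation":[0,0,-0.076]},
  {"delta_pos":[0,0,0],"rotation":[0,0,-0.095]},
])

```text
t: 26.8
tcp_pos: [0.4992, -0.0025, 0.1667]
tool_rot: [-1.14, -2.926, 0.0]
contact_force: [0.0, -0.1, -0.5]
grip_width: 0.0599
gripper_force: 0.0
```

Request:
carry_out([
  {"delta_pos":[0,0,0],"rotation":[0,0,-0.019]},
  {"delta_pos":[0,0,0],"rotation":[0,0,-0.038]},
  {"delta_pos":[0,0,0],"rotation":[0,0,-0.057]},
  {"delta_pos":[0,0,0],"rotation":[0,0,-0.076]},
  {"delta_pos":[0,0,0],"rotation":[0,0,-0.0894]},
])

```text
t: 27.22
tcp_pos: [0.4992, -0.0024, 0.1666]
tool_rot: [-0.285, -3.127, -0.0]
contact_force: [0.5, 0.0, 0.1]
grip_width: 0.0598
gripper_force: 0.0
```

Request:
carry_out([
  {"delta_pos":[0,0,0],"rotation":[0,0,0]},
  {"delta_pos":[0,0,0],"rotation":[0,0,0]},
  {"delta_pos":[0,0,0],"rotation":[0,0,0]},
  {"delta_pos":[0,0,0],"rotation":[0,0,0]},
  {"delta_pos":[0,0,0],"rotation":[0,0,0]},
])

```text
t: 27.63
tcp_pos: [0.4995, -0.0025, 0.1672]
tool_rot: [-0.294, -3.128, -0.0]
contact_force: [-0.5, -0.8, -0.3]
grip_width: 0.0596
gripper_force: 0.0
```

Run:
```python
from h import *
p=camera_params("wrist"); im=grab_frame("wrist")
print(blobs("wrist",im,"red",.033,300,p=p,k=25))
move(.4988,-.0026,.037,-10.7)
```

```text
[([254.0, 177.0], [497.6, -2.4, 107.9, 35.1, -10.7])]
d [ 0.0014 -0.0006  0.2605] rz -0.0001 tcp [ 0.4995 -0.0024  0.1672] tilt z [-0.  0. -1.] t 27.6833
```

Request:
carry_out([
  {"delta_pos":[0.0014,0,0.04],"rotation":[0,0,0]},
  {"delta_pos":[0.0014,0,0.08],"rotation":[0,0,0]},
  {"delta_pos":[0.0014,0,0.12],"rotation":[0,0,0]},
  {"delta_pos":[0.0014,0,0.16],"rotation":[0,0,0]},
  {"delta_pos":[0.0014,0,0.185],"rotation":[0,0,0]},
])

```text
t: 28.1
tcp_pos: [0.4977, -0.0022, 0.0726]
tool_rot: [-0.294, -3.125, -0.0]
contact_force: [-1.1, -0.4, -1.2]
grip_width: 0.0599
gripper_force: 0.0
```

Request:
carry_out([
  {"delta_pos":[0,0,0.02],"rotation":[0,0,0]},
  {"delta_pos":[0,0,0.04],"rotation":[0,0,0]},
  {"delta_pos":[0,0,0.06],"rotation":[0,0,0]},
  {"delta_pos":[0,0,0.075],"rotation":[0,0,0]},
  {"delta_pos":[0,0,0.075],"rotation":[0,0,0]},
])

```text
t: 28.52
tcp_pos: [0.4979, -0.0023, 0.0357]
tool_rot: [-0.293, -3.125, -0.0]
contact_force: [-0.2, 0.6, -0.2]
grip_width: 0.0601
gripper_force: 0.0
```

Request:
carry_out([
  {"delta_pos":[0,0,0],"rotation":[0,0,0]},
  {"delta_pos":[0,0,0],"rotation":[0,0,0]},
  {"delta_pos":[0,0,0],"rotation":[0,0,0]},
  {"delta_pos":[0,0,0],"rotation":[0,0,0]},
  {"delta_pos":[0,0,0],"rotation":[0,0,0]},
], claw=0)

```text
t: 28.93
tcp_pos: [0.4997, -0.0024, 0.0383]
tool_rot: [0.293, 3.126, 0.0]
contact_force: [-0.1, -0.3, 3.6]
grip_width: 0.0348
gripper_force: 63.0
```

Request:
carry_out([
  {"delta_pos":[0,0,-0.01],"rotation":[0,0,0]},
  {"delta_pos":[0,0,-0.04],"rotation":[0,0,0]},
  {"delta_pos":[0,0,-0.1],"rotation":[0,0,0]},
  {"delta_pos":[0,0,-0.17],"rotation":[0,0,0]},
  {"delta_pos":[0,0,-0.24],"rotation":[0,0,0]},
])

```text
t: 29.35
tcp_pos: [0.4977, -0.0022, 0.1577]
tool_rot: [-0.293, -3.125, -0.0]
contact_force: [0.6, 0.6, -1.6]
grip_width: 0.0346
gripper_force: 62.6
```

Request:
carry_out([
  {"delta_pos":[0,0,0],"rotation":[0,0,0.005]},
  {"delta_pos":[0,0,0],"rotation":[0,0,0.02]},
  {"delta_pos":[0,0,0],"rotation":[0,0,0.039]},
  {"delta_pos":[0,0,0],"rotation":[0,0,0.058]},
  {"delta_pos":[0,0,0],"rotation":[0,0,0.075]},
])

```text
t: 29.77
tcp_pos: [0.4985, -0.0023, 0.1572]
tool_rot: [-1.023, -2.969, 0.0]
contact_force: [-0.1, -0.3, -1.7]
grip_width: 0.0346
gripper_force: 62.6
```

Request:
carry_out([
  {"delta_pos":[0,0,0],"rotation":[0,0,0.019]},
  {"delta_pos":[0,0,0],"rotation":[0,0,0.038]},
  {"delta_pos":[0,0,0],"rotation":[0,0,0.057]},
  {"delta_pos":[0,0,0],"rotation":[0,0,0.076]},
  {"delta_pos":[0,0,0],"rotation":[0,0,0.09]},
])

```text
t: 30.18
tcp_pos: [0.4984, -0.0023, 0.1571]
tool_rot: [-1.811, -2.566, 0.001]
contact_force: [0.0, 1.0, -1.2]
grip_width: 0.0342
gripper_force: 62.5
```

Request:
carry_out([
  {"delta_pos":[0,0,0],"rotation":[0,0,0]},
  {"delta_pos":[0,0,0],"rotation":[0,0,0]},
  {"delta_pos":[0,0,0],"rotation":[0,0,0]},
  {"delta_pos":[0,0,0],"rotation":[0,0,0]},
  {"delta_pos":[0,0,0],"rotation":[0,0,0]},
])

```text
t: 30.6
tcp_pos: [0.4988, -0.0023, 0.1573]
tool_rot: [-1.803, -2.572, -0.0]
contact_force: [0.2, 0.8, -0.4]
grip_width: 0.0344
gripper_force: 62.5
```

Run:
```python
from h import *
move(.5363,-.3405,.157,-78.6)
```

```text
d [-6.613e-01 -1.602e-01  5.000e-04] rz 0.0237 tcp [ 0.4988 -0.0023  0.1573] tilt z [-0.  0. -1.] t 30.6
```

Request:
carry_out([
  {"delta_pos":[-0.04,-0.0097,0],"rotation":[0,0,0]},
  {"delta_pos":[-0.1,-0.0242,0],"rotation":[0,0,0]},
  {"delta_pos":[-0.17,-0.0412,0],"rotation":[0,0,0]},
  {"delta_pos":[-0.24,-0.0581,0],"rotation":[0,0,0]},
  {"delta_pos":[-0.31,-0.0751,0],"rotation":[0,0,0]},
])

```text
t: 31.02
tcp_pos: [0.5164, -0.1622, 0.1575]
tool_rot: [1.802, 2.573, 0.0]
contact_force: [1.0, -0.6, -1.3]
grip_width: 0.0348
gripper_force: 62.5
```

Request:
carry_out([
  {"delta_pos":[-0.07,-0.017,0],"rotation":[0,0,0]},
  {"delta_pos":[-0.14,-0.0339,0],"rotation":[0,0,0]},
  {"delta_pos":[-0.2,-0.0485,0],"rotation":[0,0,0]},
  {"delta_pos":[-0.25,-0.0606,0],"rotation":[0,0,0]},
  {"delta_pos":[-0.29,-0.0703,0],"rotation":[0,0,0]},
])

```text
t: 31.43
tcp_pos: [0.5324, -0.3117, 0.157]
tool_rot: [-1.806, -2.571, 0.001]
contact_force: [0.8, 0.1, -0.7]
grip_width: 0.0349
gripper_force: 62.5
```

Request:
carry_out([
  {"delta_pos":[-0.03,-0.0073,0],"rotation":[0,0,0.008]},
  {"delta_pos":[-0.05,-0.012,0],"rotation":[0,0,0.016]},
  {"delta_pos":[-0.0613,-0.0148,0],"rotation":[0,0,0.0237]},
  {"delta_pos":[-0.0613,-0.0148,0.02],"rotation":[0,0,0.0237]},
  {"delta_pos":[-0.0613,-0.0148,0.06],"rotation":[0,0,0.0237]},
])

```text
t: 31.85
tcp_pos: [0.5376, -0.3419, 0.1297]
tool_rot: [1.985, 2.426, 0.001]
contact_force: [1.2, -0.3, -1.0]
grip_width: 0.0344
gripper_force: 62.5
```

Request:
carry_out([
  {"delta_pos":[0,0,0.04],"rotation":[0,0,0]},
  {"delta_pos":[0,0,0.08],"rotation":[0,0,0]},
  {"delta_pos":[0,0,0.11],"rotation":[0,0,0]},
  {"delta_pos":[0,0,0.13],"rotation":[0,0,0]},
  {"delta_pos":[0,0,0.14],"rotation":[0,0,0]},
])

```text
t: 32.27
tcp_pos: [0.535, -0.3391, 0.0545]
tool_rot: [-1.986, -2.428, -0.0]
contact_force: [-0.3, -0.4, -0.3]
grip_width: 0.0341
gripper_force: 62.6
```

Request:
carry_out([
  {"delta_pos":[0,0,0],"rotation":[0,0,0]},
  {"delta_pos":[0,0,0],"rotation":[0,0,0]},
  {"delta_pos":[0,0,0],"rotation":[0,0,0]},
  {"delta_pos":[0,0,0],"rotation":[0,0,0]},
  {"delta_pos":[0,0,0],"rotation":[0,0,0]},
])

```text
t: 32.68
tcp_pos: [0.5367, -0.341, 0.0586]
tool_rot: [1.989, 2.429, 0.0]
contact_force: [-0.3, 1.5, -1.2]
grip_width: 0.0347
gripper_force: 62.6
```

Run:
```python
from h import *
im=grab_frame("wrist"); cv2.imwrite("pics/w12.png",im[:,:,::-1])
move(.5363,-.3405,.04,-78.6)
```

```text
d [ 0.0009 -0.0004  0.0368] rz -0.0001 tcp [ 0.5366 -0.3409  0.0584] tilt z [ 0.002 -0.001 -1.   ] t 32.7333
```

View pics/w12.png

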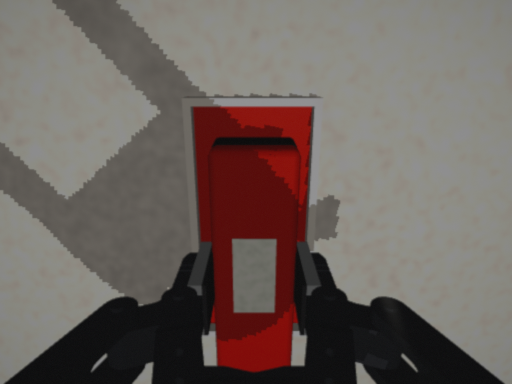

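Red is centred over its tray (rim 195–312, case 208–299, far rim at row 104). I'll lower it.

Request:
carry_out([
  {"delta_pos":[0,0,0.006],"rotation":[0,0,0]},
  {"delta_pos":[0,0,0.012],"rotation":[0,0,0]},
  {"delta_pos":[0,0,0.018],"rotation":[0,0,0]},
  {"delta_pos":[0,0,0.024],"rotation":[0,0,0]},
  {"delta_pos":[0,0,0.03],"rotation":[0,0,0]},
])

```text
t: 33.15
tcp_pos: [0.5359, -0.3404, 0.0416]
tool_rot: [-1.99, -2.43, -0.0]
contact_force: [-0.2, -0.3, -0.8]
grip_width: 0.0345
gripper_force: 62.6
```

Request:
carry_out([
  {"delta_pos":[0,0,0.002],"rotation":[0,0,0]},
  {"delta_pos":[0,0,0.004],"rotation":[0,0,0]},
  {"delta_pos":[0,0,0.006],"rotation":[0,0,0]},
  {"delta_pos":[0,0,0.008],"rotation":[0,0,0]},
  {"delta_pos":[0,0,0.008],"rotation":[0,0,0]},
])

```text
t: 33.57
tcp_pos: [0.5362, -0.3406, 0.0384]
tool_rot: [1.99, 2.43, 0.0]
contact_force: [-0.1, 0.4, -1.4]
grip_width: 0.0348
gripper_force: 62.7
```

Request:
carry_out([
  {"delta_pos":[0,0,0.001],"rotation":[0,0,0]},
  {"delta_pos":[0,0,0.002],"rotation":[0,0,0]},
  {"delta_pos":[0,0,0.003],"rotation":[0,0,0]},
  {"delta_pos":[0,0,0.004],"rotation":[0,0,0]},
  {"delta_pos":[0,0,0.004],"rotation":[0,0,0]},
])

```text
t: 33.98
tcp_pos: [0.5363, -0.3407, 0.0383]
tool_rot: [1.99, 2.43, -0.0]
contact_force: [-3.1, 2.9, 8.5]
grip_width: 0.0346
gripper_force: 63.6
```

Request:
carry_out([
  {"delta_pos":[0,0,0],"rotation":[0,0,0]},
  {"delta_pos":[0,0,0],"rotation":[0,0,0]},
  {"delta_pos":[0,0,0],"rotation":[0,0,0]},
  {"delta_pos":[0,0,0],"rotation":[0,0,0]},
  {"delta_pos":[0,0,0],"rotation":[0,0,0]},
], claw=0.65)

```text
t: 34.4
tcp_pos: [0.536, -0.3404, 0.0359]
tool_rot: [-1.99, -2.43, -0.0]
contact_force: [0.6, 0.0, -0.7]
grip_width: 0.0556
gripper_force: 0.0
```

Request:
carry_out([
  {"delta_pos":[0,0,-0.02],"rotation":[0,0,0]},
  {"delta_pos":[0,0,-0.06],"rotation":[0,0,0]},
  {"delta_pos":[0,0,-0.12],"rotation":[0,0,0]},
  {"delta_pos":[0,0,-0.2],"rotation":[0,0,0]},
  {"delta_pos":[0,0,-0.27],"rotation":[0,0,0]},
])

```text
t: 34.82
tcp_pos: [0.5359, -0.3404, 0.1734]
tool_rot: [-1.991, -2.43, -0.0]
contact_force: [1.0, -0.8, -0.5]
grip_width: 0.0554
gripper_force: 0.0
```

Request:
carry_out([
  {"delta_pos":[0,0,-0.05],"rotation":[0,0,0]},
  {"delta_pos":[0,0,-0.1],"rotation":[0,0,0]},
  {"delta_pos":[0,0,-0.12],"rotation":[0,0,0]},
  {"delta_pos":[0,0,-0.12],"rotation":[0,0,0]},
  {"delta_pos":[0,0,-0.12],"rotation":[0,0,0]},
])

```text
t: 35.23
tcp_pos: [0.536, -0.3405, 0.2312]
tool_rot: [1.99, 2.43, 0.0]
contact_force: [-0.0, -0.6, -0.7]
grip_width: 0.0554
gripper_force: 0.0
```

Run:
```python
from h import *
w=grab_frame("wrist"); s=grab_frame("scene")
o=np.hstack([cv2.resize(w,(400,300)),cv2.resize(s[100:384,90:400],(400,300))]); cv2.imwrite("pics/fin.png",o[:,:,::-1])
```

```text
(no output)
```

View pics/fin.png

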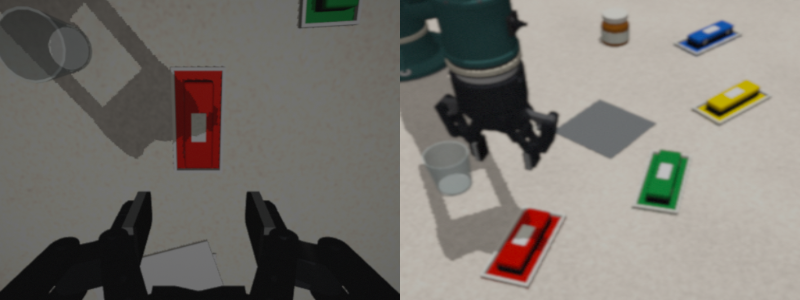

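All four cases lie lid up in their matching trays: red at (198,125) in the wrist half, and red, green, yellow and blue down the right of the scene half. The mat is empty and the beaker and jar are still standing, so I'm handing in.

```bash
python3 -c "
from station import env
print(env.job_done())"
```

```text
the job is handed in; nothing more can be done
None
```

The job is handed in: all four cases lie flat and lid up in the trays of their colour, set down with light contact (under 9 N), and the beaker and jar were left untouched, with the clock at about 35 s of the 106 s allowed.

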